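Feed one brass butt cap and nudge it to the taped square

ROBOT

A 6-joint arm with a two-finger parallel gripper is mounted at the origin on the work surface. World frame = base frame: x ahead of the robot, y to its left, z up, the work surface at z = 0. Lengths are in mm, angles in rad, forces in N, time in s.
With the tool pointing down it reaches from about 300 to 775 mm from the base axis. Payload 14.6 kg.
Tool frame: the origin (TCP) lies on the centre line of the jaws, within the pads' length; the fingertips stand 19 mm ahead of it and the grasp point (between the pads) is the TCP (bot.tip_reach is the distance from the TCP to the fingertips, in mm); z points along the fingers, y is the line along which they close (so a half turn about z gives the same grasp; the last joint's range is limited). The gripper opens to 85 mm and grips with 20 to 120 N. Pads are 22 mm wide; open, the fingers measure 114 mm over their backs; the gripper's body (76 mm by 85 mm) begins 54 mm behind the grasp point. The pads swing forward as they close: fully open they stand 13 mm farther back than shut.
Start: joints at [1.09, 0.3, 1.521, -0, 1.321, -0.067], TCP at [221.147, 503.571, 250.281] pointing down, gripper open.
Joint ranges: [-3.03, 3.03], [-0.79, 2.21], [0.23, 2.52], [-1.04, 4.18], [0, 3.07], [-2.55, 2.55]. Speed limits (rad/s): [2.22, 2.22, 2.57, 3.14, 3.14, 3.14].

INTERFACE

Orientations are given as a unit quaternion [w, x, y, z].
In Python, from rig import bot gives the robot as it stands. Calls block until the motion is done:
- bot.move_to(position, orientation): joint-space move of the TCP to a pose.
- bot.servo_line(position, attitude=None, speed=150, until_force=None): straight line of the TCP; attitude=None keeps the orientation; speed is the mean speed in mm/s. With until_force (N) it stops when the force on the tool has changed by that much, and returns True; else False.
- bot.move_joints(angles): joint-space move.
- bot.move_gripper(opening, grip_force=None): finger opening in mm; grip_force is the grip in N (None keeps the last); returns when the fingers have stopped.
- bot.dwell(seconds).
- bot.ik(position, orientation): joint angles nearest the present ones, or None.
- bot.read_state(): the state.
- bot.read_camera(name): name is "scene" or "top" or "wrist"; returns a dict with "image" (400x640x3 uint8, blue, green, red), "depth" (400x640 float32, mm along the optical axis (not along the pixel's ray), 0 where there is no reading), "fovy" (degrees; the focal length in pixels is half the picture's height over the tangent of half this angle, whatever the lens; pixels are square), "cx", "cy" (the principal point, pixels), "eye" and "attitude" of the camera in the world; the wrist camera has in their place "mount" (4x4, takes a point from camera to tool coordinates, whose origin is the TCP and whose axes are the flange's). Camera axes: x right, y down, z forward; pixel columns grow to the right and rows downward; lengths in mm; the calibration is good to about 2 mm. A picture is of the moment at which its call begins: read the wrist's pose just before it.
A pose or a line that the arm cannot do raises bot.MotionError and nothing moves.
- bot.finish_job(): hands the job in; it is judged then, once.
The state is a dict: "clock": time; "joint_positions": joint angles; "qvel": joint speeds; "effort": joint torques, N m; "ee_pos": TCP position; "tool_rot": TCP orientation; "ft_force": force on the tool from outside, world axes, zero at the start; "moment": the same for the moment, N m; "grip_width": finger opening in mm; "grip_force": force on a finger pad.
Only numpy, scipy, OpenCV 4.12 (cv2) and the standard library are available. Lean on these libraries where they do the work, as an engineer would, in place of code of your own. Each camera call takes 0.05 s, during which the arm holds its last target. There are 200 camera calls.

TASK

Press the dispenser's red plunger all the way down once and let it come back up, so that a single brass butt cap slides out onto the bench. Then nudge that cap along the bench, flat and without picking it up, until it lies wholly inside the blue taped square, leaving the other caps in the dispenser and the things around undisturbed.

Things in the scene. Friction and masses are not known exactly. Their poses are not given: they have to be found in the camera images.
- dispenser: Green cap dispenser screwed to the bench. Origin on the bench; x runs from the outlet (-x) back to the plunger (+x), z up. Magazine: open-topped, open-bottomed channel 46 mm high, 49 mm wide in y, x -53 to -10 mm, with four caps stacked on the bench at x = -30 mm. Behind it the housing, 60 mm high, 50 mm wide, x -10 to 100 mm; feet 6 mm high reach y = +-47 mm from x = 15 to 95 mm
- outlet (a point): Where the fed cap comes to rest flat on the bench, within a few mm: dispenser x = -94 mm, y = 0, bench height. The plunger drives a flat pusher (66 mm stroke, 8 mm high, 24 mm wide) that slides the lowest cap out through the front gate. On release a spring returns plunger and pusher and the stack drops by one: another press would feed another cap
- plunger_top (a point): centre of the top face of the red plunger head, a disc 34 mm across and 8 mm thick, at dispenser x = 45 mm, y = 0, 102 mm above the bench when up
- plunger (a joint): downward travel of the plunger in m: 0 = up, 0.030 = fully down (hard stop). Return spring 4.5 N at the top, 8.5 N at the bottom; feeding needs about 9 to 15 N in all. It springs back up when released
- cap1: the lowest brass cap, the one that is fed: a flat disc with a white inlay on top, 36 mm across, 10 mm thick, 40 g nominal. Origin at the centre of its underside, z up
- cap2: second cap of the stack, same size and origin; at first 10 mm above the bench; must stay in the magazine
- cap3: third cap of the stack, same size and origin; must stay in the magazine
- cap4: top cap of the stack, same size and origin; must stay in the magazine
- square: square outlined on the bench in blue tape (flat, no obstacle): clear inside 90 x 90 mm, tape 18 mm wide, outside 126 mm. Origin at its centre on the bench, x and y along its sides. It lies to the left or the right of the outlet
- tin: yellow tin, 64 mm across, 44 mm high, origin at the centre of its underside; leave it alone
- glue: white glue bottle with a red cap, 48 mm across, 130 mm high, origin at the centre of its underside; leave it alone
- roll: roll of blue tape lying flat, 90 mm across, 24 mm high, origin at the centre of its underside; leave it alone
Not all that is in view belongs to the job. Leave any green look-alike of the cap4 alone.

How it is judged:
By the outcome, as a careful person would: the job done as asked, in the order asked, and still so for the second after the job is handed in, with the robot touching nothing.
It also fails if it takes over 61 s, if anything falls off the work surface, if the arm or the gripper's body presses on something with over 40 N, if the wrist force passes 120 N, or if a joint passes its speed limit or range.

## Working session

There is one attempt and no reset: what is moved stays moved. The work goes in short steps, each a Python script; the robot and the scene stay as the last script left them, time stands still between calls to the robot, and variables do not carry over. Pictures are saved under pics/ and viewed, at most 10 in all, crops included, and the job is handed in when it is done.

```bash
mkdir -p pics; cat > h.py <<'E'
import numpy as np, cv2
from scipy.spatial.transform import Rotation as R
from rig import bot
def rot(q): return R.from_quat([q[1],q[2],q[3],q[0]]).as_matrix()
def quat(m):
    q=R.from_matrix(m).as_quat(); return [q[3],q[0],q[1],q[2]]
def cam(name):
    s=bot.read_state(); c=bot.read_camera(name)
    f=200/np.tan(np.radians(c["fovy"])/2)
    if name=="wrist":
        M=np.array(c["mount"]); Rt=rot(s["tool_rot"]); Rc=Rt@M[:3,:3]; e=Rt@M[:3,3]+np.array(s["ee_pos"])
    else:
        a=np.array(c["attitude"]); Rc=rot(a) if a.size==4 else a.reshape(3,3); e=np.array(c["eye"])
    return c,f,Rc,e
def ray(C,uv,z):
    c,f,Rc,e=C; uv=np.atleast_2d(uv).astype(float)
    d=np.c_[(uv[:,0]-c["cx"])/f,(uv[:,1]-c["cy"])/f,np.ones(len(uv))]@Rc.T
    return e+d*((z-e[2])/d[:,2])[:,None]
def cloud(C):
    c,f,Rc,e=C; v,u=np.mgrid[:400,:640]; D=c["depth"]
    p=np.stack([(u-c["cx"])/f*D,(v-c["cy"])/f*D,D],-1)@Rc.T+e
    p[D==0]=np.nan; return p
def down(yaw): # tool z down, tool y (closing line) at angle yaw in world
    y=np.array([np.cos(yaw),np.sin(yaw),0]); z=np.array([0,0,-1.]); return quat(np.c_[np.cross(y,z),y,z])
E
python3 - <<'E'
from h import *
for n in("scene","top"):
    C=cam(n); cv2.imwrite(f"pics/{n}0.png",C[0]["image"]); print(n,C[3],C[2].round(3).tolist(),C[1],C[0]["cx"],C[0]["cy"],(C[0]["depth"]>0).mean())
s=bot.read_state();print(s["tool_rot"],s["clock"],s["ft_force"])
E
```

```text
scene [1154.88540686 -421.30407842  788.94469915] [[0.565, 0.58, -0.587], [0.825, -0.385, 0.414], [0.014, -0.718, -0.696]] 404.6033826251871 320.1349435384707 199.5982544274476 0.99597265625
top [495.80514681   5.38116474 920.17107949] [[0.023, -0.999, 0.049], [-1.0, -0.022, 0.009], [-0.008, -0.05, -0.999]] 423.01209835540243 315.02403387740725 201.3027803573336 0.99600390625
[-1.48397411e-04  2.05416072e-01  9.78674590e-01 -5.11660047e-04] 0.1 [ 0.28364647 -0.52325807 -1.3132564 ]
```

View pics/top0.png

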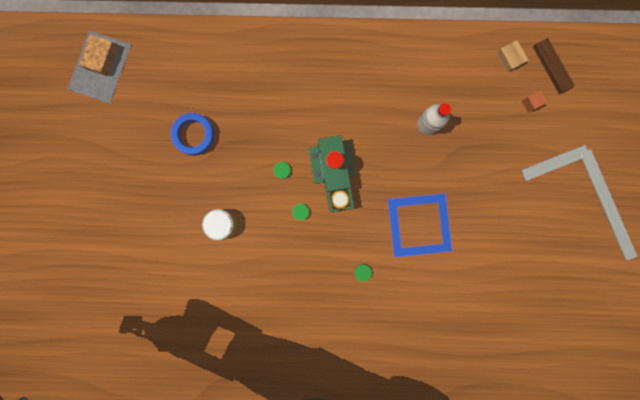

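View pics/scene0.png

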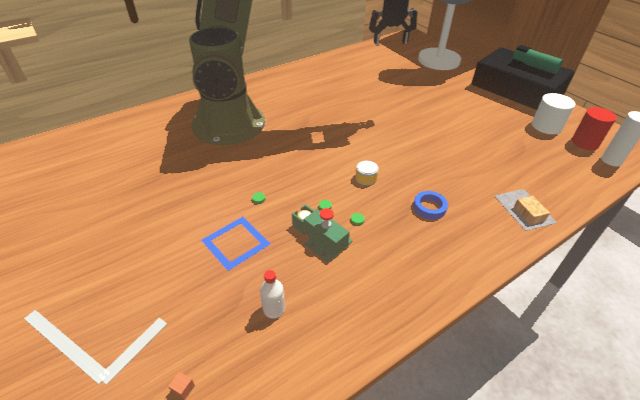

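The top view shows the plunger at about (335,160), the magazine with the white-inlaid cap at (340,199) and the square at about (420,225). The green look-alikes are at (282,170), (301,212) and (363,273), the tin at (218,225), the roll at (192,134) and the glue at (435,120). The outlet points down the picture, towards the robot, and the square lies to its right (−y).

```bash
python3 - <<'E'
from h import *
T=cam("top"); S=cam("scene")
def blobs(C,lo,hi,roi,amin=20):
    hsv=cv2.cvtColor(C[0]["image"],cv2.COLOR_BGR2HSV); m=cv2.inRange(hsv,lo,hi)
    k=np.zeros_like(m);x0,y0,x1,y1=roi;k[y0:y1,x0:x1]=1;m*=k
    cs,_=cv2.findContours(m,cv2.RETR_EXTERNAL,cv2.CHAIN_APPROX_NONE)
    return [c for c in cs if cv2.contourArea(c)>amin]
def cen(c): M=cv2.moments(c); return np.array([M["m10"],M["m01"]])/M["m00"]
red=((0,170,120),(6,255,255))
P=cloud(T)
for c in blobs(T,*red,(310,140,360,180)): u=cen(c); print("plunger top",u,cv2.contourArea(c),ray(T,u,102)[0].round(1),P[int(u[1]),int(u[0])].round(1))
for c in blobs(S,*red,(310,205,340,225)): u=cen(c); print("plunger scene",u,cv2.contourArea(c),ray(S,u,102)[0].round(1))
for c in blobs(T,(0,0,150),(35,110,255),(325,185,355,212)): u=cen(c); print("cap4",u,cv2.contourArea(c),ray(T,u,40)[0].round(1),P[int(u[1]),int(u[0])].round(1))
for c in blobs(T,(50,150,80),(70,255,255),(250,150,400,300)): u=cen(c); print("green",u,cv2.contourArea(c),ray(T,u,10)[0].round(1),P[int(u[1]),int(u[0])].round(1))
for C,roi in((T,(380,185,460,265)),(S,(190,210,280,275))):
  for c in blobs(C,(105,120,80),(125,255,255),roi,200):
    q=cv2.minAreaRect(ray(C,c[:,0],0)[:,:2].astype(np.float32)); print("square",q)
for n,u in(("tin",(218,225)),("roll",(192,117)),("glue",(433,122))): print(n,P[u[1],u[0]].round(1))
# dispenser axis from the housing's top, height 60 / dark green, depth
m=(abs(P[...,2]-60)<4)&(abs(P[...,0]-560)<120)&(abs(P[...,1]+30)<70); q=P[m][:,:2].astype(np.float32); print("housing",len(q),cv2.minAreaRect(q))
m=(P[...,2]>30)&(P[...,2]<65)&(abs(P[...,0]-560)<120)&(abs(P[...,1]+30)<70); q=P[m][:,:2].astype(np.float32); print("all",len(q),cv2.minAreaRect(q))
s=T[0]["image"][130:290,250:460]; cv2.imwrite("pics/c1.png",cv2.resize(s,None,fx=3.5,fy=3.5,interpolation=cv2.INTER_CUBIC))
E
```

```text
plunger top [334.66256158 159.64778325] 203.0 [618.3 -23.6 102. ] [619.7 -22.3 101.1]
plunger scene [326.28964401 213.65372168] 103.0 [622.3 -27.6 102. ]
cap4 [339.55357143 198.88333333] 140.0 [545.6 -37.7  40. ] [547.5 -36.5  38.6]
green [362.82359307 272.2965368 ] 154.0 [391.5 -91.9  10. ] [392.2 -90.1  10.6]
green [300.37118437 211.54212454] 136.5 [518.1  44.6  10. ] [519.3  45.4  10.1]
green [281.73357228 169.70489845] 139.5 [607.7  87.1  10. ] [608.9  88.6  12.4]
square ((495.84002685546875, -213.66796875), (123.67723846435547, 123.3335189819336), 7.176010608673096)
square ((496.2835693359375, -216.17575073242188), (124.26345825195312, 123.29361724853516), 7.158444881439209)
tin [485.6 213.1  44.1]
roll [715.1 281.3  25.4]
glue [ 700.2 -217.9   86.5]
housing 1060 ((618.2371215820312, -24.1658935546875), (110.3116683959961, 49.91814422607422), 11.229344367980957)
all 1496 ((597.316650390625, -28.028030395507812), (152.79458618164062, 51.4096794128418), 11.315386772155762)
```

View pics/c1.png

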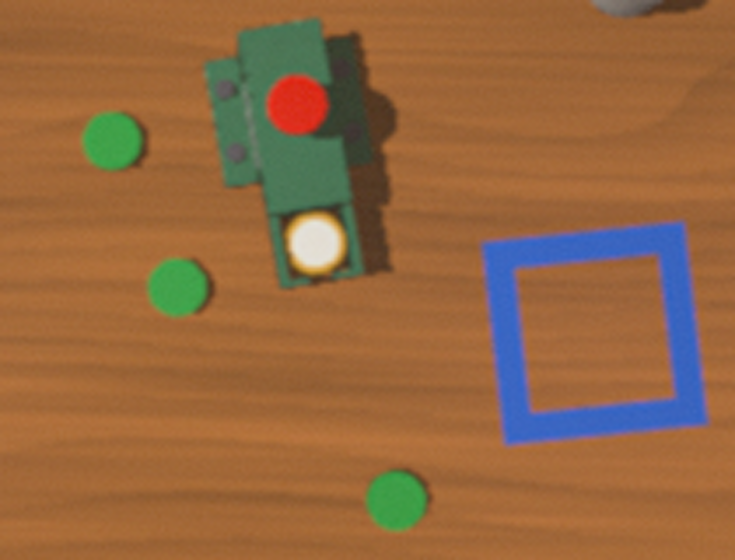

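The measurements agree. The housing is 110×50 mm, and the plunger at (618,−24,102) lies on its axis with yaw 11.25°. That puts the outlet near (482,−51). The square's centre is about (496,−215). Next I press the plunger.

```bash
python3 - <<'E'
from h import *
px,py=618.5,-24.2
for a in (0.085,0.085-np.pi):
    print(a,bot.ik([px,py,160],down(a)),bot.ik([482,-15,60],down(a)))
print(bot.tip_reach)
q=min((0.085,0.085-np.pi),key=lambda a:abs(bot.ik([px,py,160],down(a))[5]) if bot.ik([px,py,160],down(a)) is not None else 9); print(q)
bot.move_gripper(0)
bot.move_to([px,py,150],down(q))
print(bot.tip_reach,bot.read_state()["ee_pos"],bot.read_state()["clock"])
t=bot.servo_line([px,py,84],speed=30,until_force=24)
bot.dwell(0.2); s=bot.read_state(); print("bottom",t,s["ee_pos"],s["ft_force"],s["clock"])
bot.servo_line([px,py,150],speed=50)
bot.dwell(0.2)
C=cam("top"); cv2.imwrite("pics/t2.png",cv2.resize(C[0]["image"][130:290,250:460],None,fx=3.5,fy=3.5,interpolation=cv2.INTER_CUBIC)); print(bot.read_state()["clock"],bot.read_state()["ft_force"])
E
```

```text
0.085 [-9.82716629e-02  5.33675259e-01  1.40875444e+00 -4.44089210e-16
  1.19916295e+00 -1.83271663e-01] [-1.07080213e-01  4.11486669e-01  1.87404847e+00 -4.44089210e-16
  8.56057519e-01 -1.92080213e-01]
-3.056592653589793 None None
19.0
0.085
19.0 [618.54550504 -23.31352561 150.20693498] 3.3417
bottom True [618.76031164 -24.24606475  91.13728417] [-2.8844091   0.33277757  8.2559426 ] 5.325
6.9167 [0.09958964 0.0341008  0.87260257]
```

View pics/t2.png

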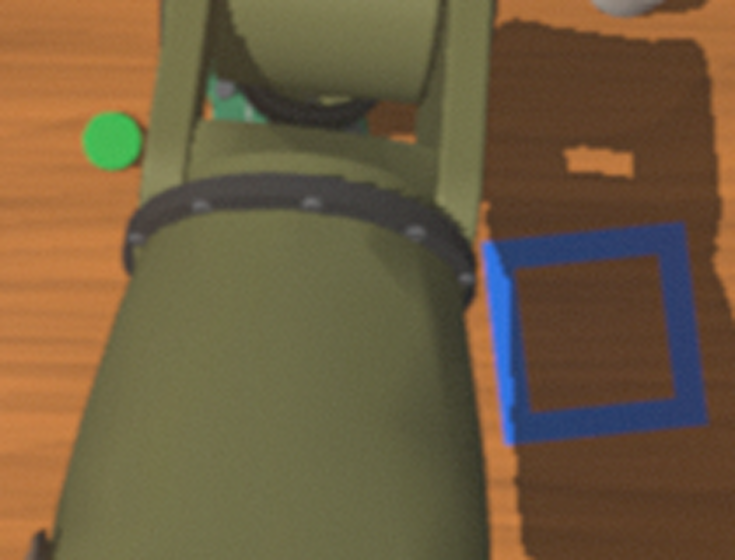

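The arm hides the top view, at picture (300,300). The press stopped at TCP height 91.1, which is tip height 72.1, so the full 30 mm of travel ended on the hard stop. I now look from beside the outlet with the wrist camera and the scene camera.

```bash
python3 - <<'E'
from h import *
bot.move_gripper(18)
bot.move_to([470,10,170],down(0.085)); bot.dwell(0.3)
C=cam("wrist"); S=cam("scene"); print(C[3],C[2].round(2).tolist(),bot.read_state()["clock"])
o=np.full((400,1,3),0,np.uint8)
cv2.imwrite("pics/w3.png",C[0]["image"])
cv2.imwrite("pics/s3.png",cv2.resize(S[0]["image"][150:290,180:400],None,fx=3.5,fy=3.5,interpolation=cv2.INTER_CUBIC))
E
```

```text
[463.66867797  86.81051855 293.10338309] [[1.0, 0.08, 0.02], [0.08, -0.95, -0.3], [-0.0, 0.3, -0.95]] 8.2917
```

View pics/w3.png

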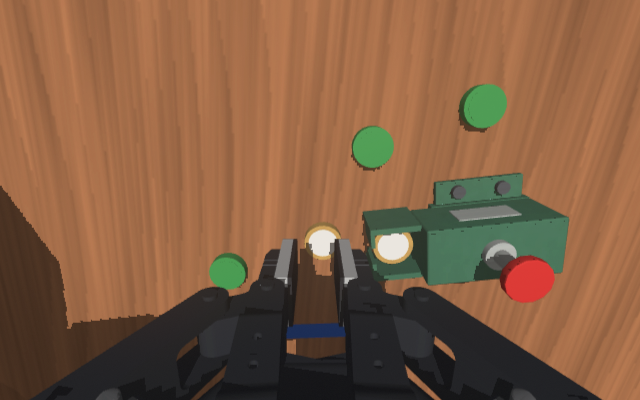

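View pics/s3.png

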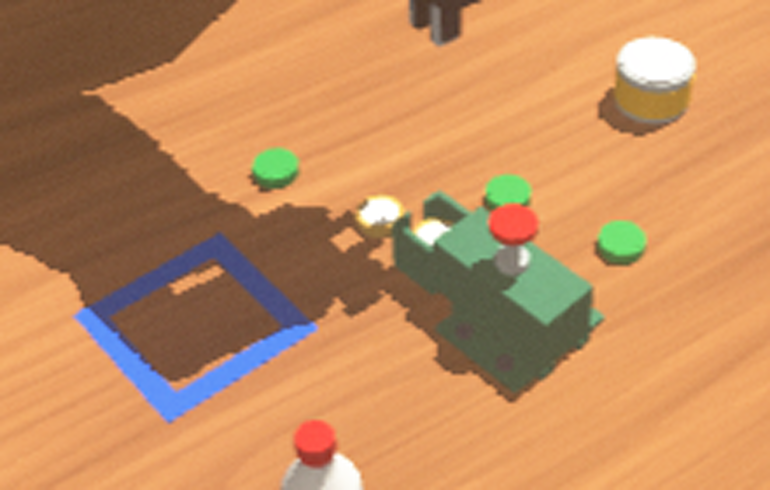

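One cap is out and the plunger is back up. The cap is at about (322,242) in the wrist view and crop (380,215) in the scene view, in front of the gate. The remaining stack is still in the magazine. I compute the cap's position, then touch down behind it.

```bash
python3 - <<'E'
from h import *
S=cam("scene"); W=cam("wrist")
print(ray(S,[180+380/3.5,150+215/3.5],10)[0],ray(W,[322,242],10)[0])
for C,roi in((S,(270,195,305,225)),(W,(295,215,350,285))):
    x0,y0,x1,y1=roi; hsv=cv2.cvtColor(C[0]["image"],cv2.COLOR_BGR2HSV)[y0:y1,x0:x1]
    m=cv2.inRange(hsv,(0,0,140),(40,110,255)); n,l,st,ce=cv2.connectedComponentsWithStats(m)
    for i in range(1,n):
        if st[i,4]>25: print(st[i],ce[i]+[x0,y0],ray(C,ce[i]+[x0,y0],10)[0].round(1))
# touch down behind the cap
x,y=480.5,-8
bot.move_to([x,y,60],down(0.085))
t=bot.servo_line([x,y,12],speed=25,until_force=3); s=bot.read_state(); print("touch",t,s["ee_pos"],s["ft_force"],s["clock"],s["grip_width"])
z=s["ee_pos"][2]+3; bot.servo_line([x,y,z],speed=20)
bot.dwell(.1); s=bot.read_state(); print(s["ee_pos"],s["ft_force"])
C=cam("wrist"); cv2.imwrite("pics/w4.png",C[0]["image"])
E
```

```text
[488.08302371 -54.33635781  10.        ] [480.70647044 -48.87579234  10.        ]
[13 11 11  9 76] [288.13157895 210.01315789] [482.9 -52.6  10. ]
[28 18  7  7 31] [301.70967742 215.67741935] [520.9 -33.5  10. ]
[ 13  14  29  28 540] [321.54444444 241.84259259] [480.3 -48.7  10. ]
[49 62  6  7 31] [346.64516129 279.70967742] [509.  -88.1  10. ]
touch True [480.49894525  -8.00295137  19.23975459] [-1.32307526  0.40564463  7.08591198] 10.3667 17.939570101028167
[480.44613809  -7.9990416   22.14191063] [-0.14054138 -0.66947683 -0.03733159]
```

View pics/w4.png

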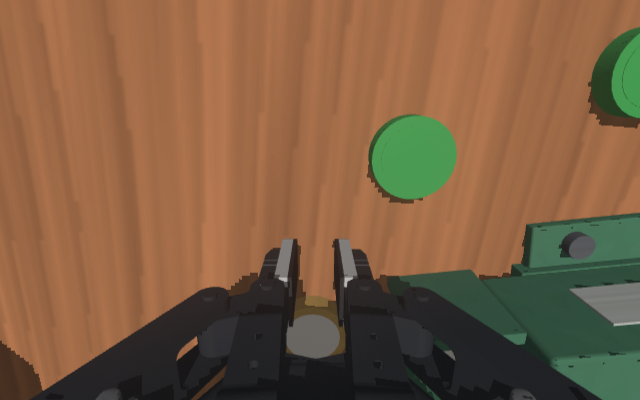

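The fingertips are 3 mm above the bench, and the cap at wrist pixel (314,336) is centred between the fingers. I push it as a cradle, stopping about 25 mm short to check.

```bash
python3 - <<'E'
from h import *
z=22.1; sq=np.array([496,-215.]); cap=np.array([481,-50.]); d=(sq-cap)/np.linalg.norm(sq-cap)
for k,sp in((cap-31*d,30),(sq-(26.6+25)*d,45)):
    bot.servo_line([*k,z],down(0.0906),speed=sp)
bot.dwell(.3)
C=cam("wrist"); S=cam("scene"); s=bot.read_state(); print(s["ee_pos"],s["ft_force"],s["clock"])
m=np.vstack([C[0]["image"][200:400,160:480],cv2.resize(S[0]["image"][200:280,190:318],(320,200),interpolation=cv2.INTER_CUBIC)])
cv2.imwrite("pics/m5.png",cv2.resize(m,None,fx=1.5,fy=1.5))
E
```

```text
[ 491.33501072 -163.5916399    22.11166968] [ 0.20706184  0.85692071 -0.14257277] 15.1333
```

View pics/m5.png

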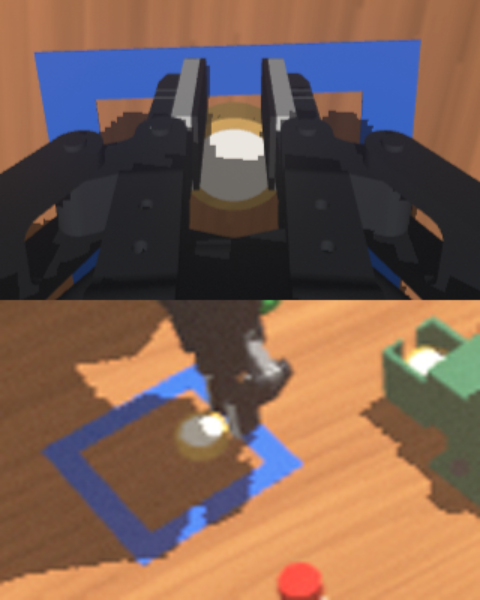

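The cap sits in the cradle between the fingers at crop (235,160), already inside the tape's near edge. I push the last 25 mm, back straight off, then lift away and check.

```bash
python3 - <<'E'
from h import *
z=22.1; sq=np.array([496,-215.]); d=np.array([15,-165.]); d/=np.linalg.norm(d)
bot.servo_line([*(sq-26.6*d),z],speed=30); bot.dwell(.2)
k=sq-50*d
bot.servo_line([*k,z],speed=40); bot.servo_line([*k,200],speed=120)
bot.move_to([330,250,300],down(0.4+np.arctan2(250,330)*.5)); bot.dwell(.3)
T=cam("top"); S=cam("scene"); I=T[0]["image"]
hsv=cv2.cvtColor(I,cv2.COLOR_BGR2HSV)
m=cv2.inRange(hsv,(0,0,130),(40,100,255)); m[:195]=0;m[260:]=0;m[:,:390]=0;m[:,455:]=0
n,l,st,ce=cv2.connectedComponentsWithStats(m)
for i in range(1,n):
    if st[i,4]>30: print("cap",st[i],ray(T,ce[i],10)[0])
for nme,u in(("plunger",(335,160)),("cap top",(340,199))): print(nme,cloud(T)[u[1],u[0]].round(1))
cv2.imwrite("pics/f6.png",cv2.resize(I[90:290,180:470],None,fx=2.7,fy=2.7,interpolation=cv2.INTER_CUBIC)); print(bot.read_state()["clock"])
E
```

```text
cap [415 218  13  14 148] [ 495.89513361 -214.94433835   10.        ]
plunger [617.9 -24.3 100.7]
cap top [546.  -39.1  30.2]
20.7583
```

View pics/f6.png

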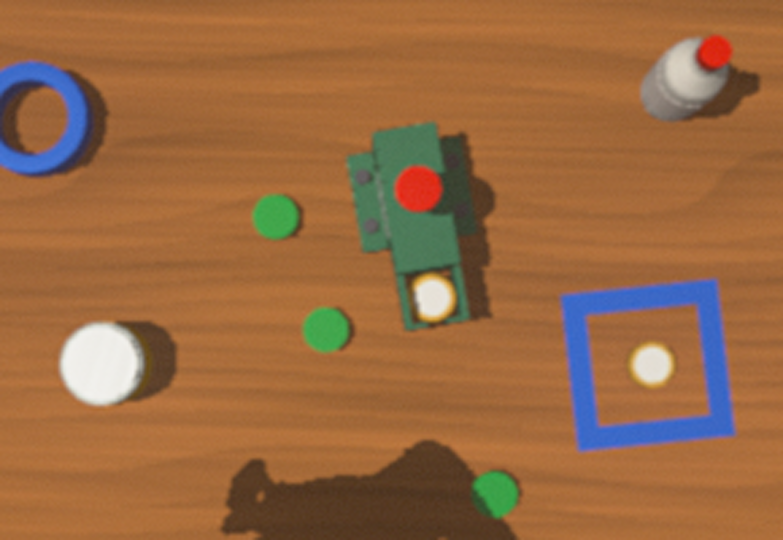

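The cap lies at the centre of the square, at picture (652,365) and world (496,−215). The plunger is up, the stack has dropped by one to about 30 mm, and nothing else has moved.

```bash
python3 -c "
from rig import bot
print(bot.finish_job())"
```

```text
the job is handed in; nothing more can be done
None
```

The job is handed in: one press fed one cap, which now lies flat at the centre of the blue square, with three caps still in the dispenser, nothing else moved, and about 21 s of the 61 s used.

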